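Kit the rebuild parts into their nests on the assembly rail

ROBOT

A 7-joint arm with a two-finger parallel gripper is mounted at the origin on the work surface; the furniture and walls round the work are solid. World frame = base frame: x ahead of the robot, y to its left, z up, the work surface at z = 0. Lengths are in m, angles in rad, forces in N, time in s.
With the tool pointing down it reaches from about 0.4 to 0.85 m from the base axis. Payload 6.9 kg.
Tool frame: the origin (TCP) lies midway between the tips of the shut fingers; the grasp point (between the pads) lies behind it (ctrl.pinch_z is the z of the grasp point in the tool frame, in m); z points along the fingers, y is the line along which they close (so a half turn about z gives the same grasp; the last joint's range is limited). The gripper opens to 85 mm and grips with 20 to 120 N. Pads are 22 mm wide; open, the fingers measure 114 mm over their backs; the gripper's body (76 mm by 85 mm) begins 54 mm behind the grasp point. The pads swing forward as they close: fully open they stand 13 mm farther back than shut.
Start: joints at [1.218, 0.507, -0.238, 1.5, 0.126, 1.149, -0.155], TCP at [0.276, -0.561, 0.231] pointing down, gripper open.
Joint ranges: [-3.08, 3.08], [-0.24, 2.05], [-1.43, 1.35], [0, 2.5], [-1.52, 4.66], [0.17, 1.96], [-2.89, 2.89]. Speed limits (rad/s): [2.39, 2.39, 3.14, 3.14, 3.14, 3.14, 3.14].

INTERFACE

Orientations are given as a unit quaternion [w, x, y, z].
In Python, from station import ctrl, get_state, vision, ticket, models gives the robot as it stands. Calls block until the motion is done:
- ctrl.movep(position, orientation): joint-space move of the TCP to a pose.
- ctrl.movel(position, frame=None, max_speed=0.15): straight line of the TCP; frame=None keeps the orientation; max_speed is the mean speed in m/s.
- ctrl.set_joints(angles): joint-space move.
- ctrl.ungrasp() and ctrl.close_gripper(force=None): open the fingers fully, or close them until they stop; force is the grip in N (None keeps the last).
- ctrl.pause(seconds).
- ctrl.ik(position, orientation): joint angles nearest the present ones, or None.
- get_state(): the state.
- vision.grab_frame(name): name is "side" or "top"; returns (picture, depth): 480x640x3 uint8, blue, green, red; 480x640 float32, m along the optical axis (not along the pixel's ray), 0 where there is no reading.
- vision.camera_info(name): a dict with "mtx" (3x3 intrinsics, pixels), "R" (3x3) and "t" (3): a world point X has camera coordinates R X + t. Camera axes: x right, y down, z forward; pixel columns grow to the right and rows downward; lengths in m; the calibration is good to about 2 mm. A picture is of the moment at which its call begins. camera_info takes no time and is no camera call.
A pose or a line that the arm cannot do raises ctrl.Unreachable and nothing moves.
- ticket.close_job(): hands the job in; it is judged then, once.
Trained networks look in the newest picture that a camera, given by its name, has taken for a name from the list of things; names that differ only in an ending like _2 or _b are one class to them, and where a whole thing is asked for, a point or a joint stands for the part that bears it (a point fixed in the world has none). Each returns a list of dicts, best first, with "p" (0 to 1); they miss things now and then, are a little off and sometimes report something else, mostly with a low value. They report only what shows in the picture. A call takes as long as a camera call.
- models.recognise(camera, target): "point" ([column, row] in pixels, amid what is visible of it).
- models.masks_of(camera, target): "mask" (480x640 bool, what is visible of it) and "point" ([column, row] in pixels, amid what is visible of it).
The state is a dict: "time": time; "qpos": joint angles; "qd": joint speeds; "tau": joint torques, N m; "tcp_pos": TCP position; "eef_rot": TCP orientation; "contact_force": force on the tool from outside, world axes, zero at the start; "wrist_torque": the same for the moment, N m; "width": finger opening in m; "gripper_force": force on a finger pad.
Only numpy, scipy, OpenCV 4.12 (cv2) and the standard library are available. Lean on these libraries where they do the work, as an engineer would, in place of code of your own. Each camera call takes 0.05 s, during which the arm holds its last target. There are 200 camera calls.

TASK

Kit the shaft rebuild for the press: put each of the four loose machined parts into the grey nest on the assembly rail that is made for it. The threaded stud goes upright into the deep bore, the spacer tube upright over the steel mandrel, the split collar flat into the wide round recess, and the grooved sleeve lies in the vee trough. Leave all four fully home in their nests, let go and at rest.

Things in the scene. Friction and masses are not known exactly. Their poses are not given: they have to be found in the camera images.
- stud: threaded steel stud standing on end, diameter 25 mm, 76 mm tall, 0.23 kg, pale with a copper-coloured top. Origin: centre of its underside; z up along its axis. Grip across the diameter anywhere along its height.
- spacer_tube: dark steel tube standing on end, outside diameter 38 mm, bore 26 mm right through, 72 mm tall, 0.42 kg. Origin: centre of its underside; z up along its axis. Grip across the diameter anywhere along its height.
- collar: dark split shaft collar (a thick ring) lying flat, outside diameter 47 mm, bore about 27 mm, 16 mm thick, 0.17 kg. Origin: centre of its underside; z up along its axis. Grip across the rim.
- sleeve: grey cylinder with a turned groove near one end, lying on its side, diameter 32 mm, 51 mm long, 0.16 kg; it can roll. Its y axis runs along the cylinder (level); the origin lies on its surface, so use sleeve_center for its position. Either end may point either way in the nest.
- sleeve_center (a point): centre of the sleeve, on its axis midway between the ends; 16 mm above the bench while it lies there. Grip across the diameter, level with this point or a few mm above or below it.
- bore_nest: nest for the stud: grey plastic, 84 x 84 x 6 mm foot under a 58 x 58 mm block, top 38 mm above its origin, with a chamfered upright bore of diameter 39 mm in its middle, 32 mm deep (floor 6 mm above the origin); the stud stands 44 mm proud when home. Bolted down. Origin: centre of its underside, which is 10 mm above the bench; z up, x and y along its square sides.
- mandrel_nest: nest for the tube: grey plastic, 84 x 84 x 6 mm foot with an upright steel mandrel in its middle, diameter 16 mm, tapering to 6 mm over the last 12 mm, tip 60 mm above the origin; the tube's underside rests on the foot, 6 mm above the origin. Bolted down. Origin: centre of its underside, which is 10 mm above the bench; z up, x and y along its square sides.
- recess_nest: nest for the collar: grey plastic block 84 x 84 x 22 mm with a chamfered round recess of diameter 59 mm in the middle of its top, 8 mm deep (floor 14 mm above the origin); the collar stands 8 mm proud when home. Bolted down. Origin: centre of its underside, which is 10 mm above the bench; z up, x and y along its square sides.
- vee_nest: nest for the sleeve: grey plastic, 84 x 84 x 6 mm foot with a 90 degree vee trough along its x axis; walls 44 mm wide over all, 25 mm high from the origin, end lips 64 mm apart and 24 mm high; the sleeve's centre lies 34 mm above the origin when home. Bolted down. Origin: centre of its underside, which is 10 mm above the bench; z up, x and y along its square sides.

How it is judged:
By the outcome, as a careful person would: the job done as asked, in the order asked, and still so for the second after the job is handed in, with the robot touching nothing.
It also fails if it takes over 128 s, if anything falls off the work surface, if the arm or the gripper's body presses on something with over 40 N, if the wrist force passes 120 N, or if a joint passes its speed limit or range.

## Working session

There is one attempt and no reset: what is moved stays moved. The work goes in short steps, each a Python script; the robot and the scene stay as the last script left them, time stands still between calls to the robot, and variables do not carry over. Pictures are saved under pics/ and viewed, at most 14 in all, crops included, and the job is handed in when it is done.

```bash
ls; mkdir -p pics; cat > h.py <<'E'
import numpy as np, cv2
from station import ctrl, get_state, vision, ticket, models
N=["stud","spacer_tube","collar","sleeve","bore_nest","mandrel_nest","recess_nest","vee_nest"]
def cloud(cam,depth):
    c=vision.camera_info(cam);K,R,t=map(np.array,(c["mtx"],c["R"],c["t"]))
    v,u=np.mgrid[:480,:640]
    P=np.stack([(u-K[0,2])/K[0,0]*depth,(v-K[1,2])/K[1,1]*depth,depth],-1)
    W=(P-t)@R
    W[depth==0]=np.nan
    return W
def proj(cam,X):
    c=vision.camera_info(cam);K,R,t=map(np.array,(c["mtx"],c["R"],c["t"]))
    p=K@(R@np.array(X)+t);return p[:2]/p[2]
E
python3 - <<'E'
from h import *
print({k:v for k,v in get_state().items()},ctrl.pinch_z)
D={}
for cam in("side","top"):
    c=vision.camera_info(cam);print(cam,np.round(c["mtx"],1).tolist(),np.round(c["R"],3).tolist(),np.round(-np.array(c["R"]).T@np.array(c["t"]),3))
    im,d=vision.grab_frame(cam);W=cloud(cam,d);cv2.imwrite(f"pics/{cam}0.png",im)
    D[cam+"_im"]=im;D[cam+"_W"]=W
    for n in N:
        for r in models.masks_of(cam,n)[:2]:
            m=r["mask"];D.setdefault(cam+"_"+n,m);w=W[m];w=w[~np.isnan(w[:,0])]
            if len(w)==0: print(cam,n,r["p"],"none");continue
            print(cam,n,round(r["p"],2),np.round(r["point"]),len(w),"med",np.round(np.median(w,0),3),"lo",np.round(np.percentile(w,3,0),3),"hi",np.round(np.percentile(w,97,0),3))
np.savez("d0.npz",**D)
E
```

```text
pics
{'time': 0.0, 'qpos': array([ 1.21847012,  0.50831151, -0.23751085,  1.50112602,  0.12568528,
        1.14892472, -0.15481757]), 'qd': array([-1.20182117e-03,  5.29020158e-04,  1.18003300e-03, -8.55291402e-04,
       -9.45944786e-06,  2.69804747e-04, -1.06707581e-03]), 'tau': array([-9.10773997e-04, -6.20601153e+01, -2.18650885e+00, -2.49650860e+01,
        1.27116346e-02,  1.21932602e-02, -1.10913588e-04]), 'tcp_pos': array([ 0.27595067, -0.56021462,  0.23044791]), 'eef_rot': array([-8.64244705e-04,  9.73915407e-01,  2.26909643e-01, -2.18361869e-04]), 'contact_force': array([-0.66480616, -0.03034821, -0.10106142]), 'wrist_torque': array([ 0.00760244,  0.01737914, -0.00191911]), 'gripper_force': 0.0, 'width': 0.08534168358977151} -0.0187
side [[462.9, 0.0, 322.9], [0.0, 462.9, 236.0], [0.0, 0.0, 1.0]] [[0.989, -0.149, -0.006], [-0.093, -0.588, -0.804], [0.116, 0.795, -0.595]] [ 0.296 -0.842  0.66 ]
side stud 0.96 [317. 344.] 522 med [ 0.359 -0.319  0.047] lo [ 0.349 -0.323 -0.001] hi [ 0.371 -0.301  0.075]
side spacer_tube 0.68 [341. 254.] 541 med [ 0.445 -0.092  0.046] lo [ 0.4
[... 1146 characters left out ...]
14] lo [ 0.428 -0.225 -0.002] hi [ 0.468 -0.182  0.02 ]
top sleeve 0.76 [478. 228.] 266 med [ 0.438 -0.377  0.028] lo [ 0.414 -0.402  0.   ] hi [ 0.462 -0.365  0.036]
top bore_nest 0.59 [260. 233.] 1049 med [0.434 0.175 0.019] lo [0.397 0.137 0.01 ] hi [0.476 0.216 0.05 ]
top mandrel_nest 0.59 [185. 235.] 1097 med [0.411 0.363 0.016] lo [0.372 0.325 0.009] hi [0.452 0.406 0.051]
top recess_nest 0.6 [221. 232.] 1153 med [0.424 0.271 0.029] lo [0.383 0.23  0.016] hi [0.463 0.311 0.037]
top recess_nest 0.39 [260. 230.] 1076 med [0.436 0.176 0.018] lo [0.396 0.137 0.009] hi [0.477 0.216 0.05 ]
top vee_nest 0.6 [295. 225.] 1029 med [0.447 0.082 0.02 ] lo [0.408 0.044 0.011] hi [0.488 0.122 0.036]
```

```bash
python3 - <<'E'
import cv2
a=cv2.imread("pics/side0.png");b=cv2.imread("pics/top0.png")
cv2.imwrite("pics/side0b.png",cv2.resize(a,(800,600)))
cv2.imwrite("pics/topc.png",cv2.resize(b[170:310,140:540],(800,280),interpolation=cv2.INTER_CUBIC))
E
```

```text
(no output)
```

View pics/side0b.png

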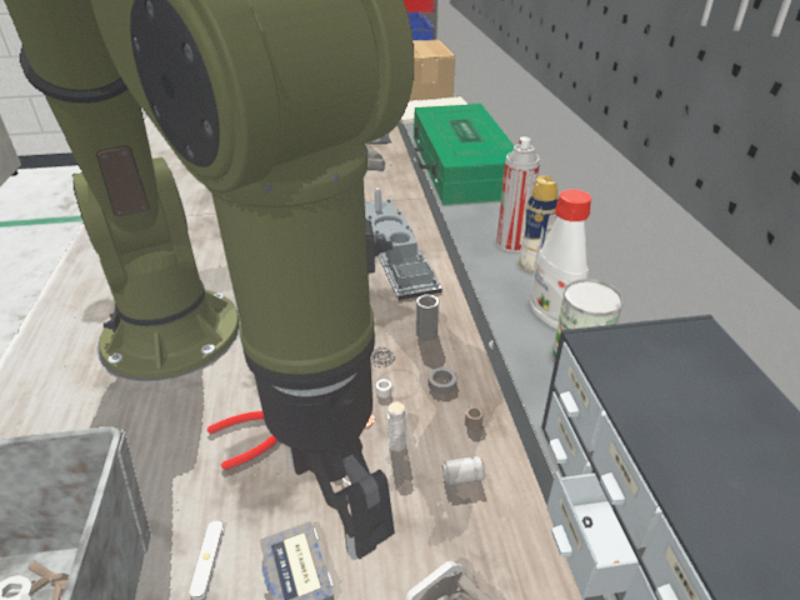

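View pics/topc.png

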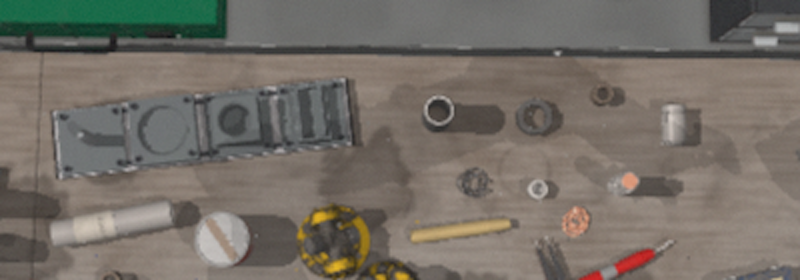

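The side view shows the stud at about (318,340), the tube at (341,254), the collar at (353,306) and the sleeve at (370,377). A small brown decoy bush sits at (380,336). The top view shows the rail with, from left, mandrel, recess, bore and vee. The rail is tilted about 7° and the vee trough runs roughly along world x. Next I'll fit the poses from depth.

```bash
python3 - <<'E'
from h import *
from scipy.optimize import least_squares
D=np.load("d0.npz")
W={c:D[c+"_W"].reshape(-1,3) for c in("side","top")}
def sel(c,x,y,z):
    w=W[c];w=w[~np.isnan(w[:,0])];return w[(abs(w[:,0]-x[0])<x[1])&(abs(w[:,1]-y[0])<y[1])&(w[:,2]>z[0])&(w[:,2]<z[1])]
def circ(w,r):
    f=least_squares(lambda p:np.hypot(w[:,0]-p[0],w[:,1]-p[1])-r,w[:,:2].mean(0),loss="soft_l1",f_scale=.002);return np.round(f.x,4)
for n,xy,h,ro in(("stud",(.36,-.309),.076,.0125),("tube",(.445,-.077),.072,.019),("collar",(.448,-.205),.016,.0235)):
  for c in W:
    w=sel(c,(xy[0],.035),(xy[1],.035),(.006,.1));t=w[w[:,2]>np.percentile(w[:,2],95)-.008]
    (cx,cy),r=cv2.minEnclosingCircle(t[:,:2].astype(np.float32))
    print(n,c,len(w),"top z",np.round(np.percentile(w[:,2],[50,95]),4),"encl",np.round([cx,cy,r],4),"topmean",np.round(t.mean(0),4))
    if n!="collar" and c=="side": print("   cyl fit",circ(sel(c,(xy[0],.035),(xy[1],.035),(.01,h-.012)),ro))
for c in W:
    w=sel(c,(.438,.04),(-.38,.04),(.006,.06))
    def res(p):
        d=np.array([np.cos(p[2]),np.sin(p[2])]);s=-(w[:,0]-p[0])*d[1]+(w[:,1]-p[1])*d[0]
        return np.hypot(s,w[:,2]-p[3])-.016
    f=least_squares(res,[.438,-.383,np.pi/2 if 0 else 0,.016],loss="soft_l1",f_scale=.002);p=f.x
    a=(w[:,0]-p[0])*np.cos(p[2])+(w[:,1]-p[1])*np.sin(p[2])
    lo,hi=np.percentile(a,[1,99]);print("sleeve",c,np.round(p,4),"cost",f.cost,"axial",lo,hi,"ctr",p[:2]+(lo+hi)/2*np.array([np.cos(p[2]),np.sin(p[2])]),"top",np.percentile(w[:,2],97))
for c in W:
  for n in N[4:]:
    k=c+"_"+n
    if k in D.files:
        w=D[c+"_W"][D[k]];w=w[~np.isnan(w[:,0])];w=w[w[:,2]>.006]
        print(k,cv2.minAreaRect(w[:,:2].astype(np.float32)),"z",np.round(np.percentile(w[:,2],[5,50,95]),3))
w=sel("top",(.44,.1),(.22,.25),(.006,.09));w=w[(w[:,0]>.36)&(w[:,0]<.50)]
print("rail",cv2.minAreaRect(w[:,:2].astype(np.float32)))
# height maps
H=np.zeros((30,60))
for c in W:
    w=W[c];w=w[~np.isnan(w[:,0])];i=((w[:,0]-.25)/.02).astype(int);j=((w[:,1]+.6)/.02).astype(int)
    m=(w[:,0]>.25)&(w[:,1]>-.6)&(i<20)&(j<60)&(w[:,2]<.35);m&=~((c=="side")&(w[:,2]>.1));np.maximum.at(H,(i[m],j[m]),w[m,2])
print("cm heights rows x=.25.. step .02; cols y=-.6.. step .02")
for i in range(20): print("%.2f"%(.25+.02*i)," ".join("%2d"%round(v*100) for v in H[i]))
b=D["top_im"][195:260,160:330];cv2.imwrite("pics/rail.png",cv2.resize(b,None,fx=4.6,fy=4.6,interpolation=cv2.INTER_CUBIC))
E
```

```text
stud side 475 top z [0.0512 0.075 ] encl [ 0.3603 -0.3105  0.0125] topmean [ 0.3604 -0.3128  0.0732]
   cyl fit [ 0.3609 -0.3091]
stud top 152 top z [0.0674 0.0792] encl [ 0.3619 -0.3101  0.0122] topmean [ 0.3612 -0.3097  0.0757]
tube side 544 top z [0.0495 0.0698] encl [ 0.4464 -0.0789  0.02  ] topmean [ 0.446  -0.0794  0.0671]
   cyl fit [ 0.446  -0.0771]
tube top 180 top z [0.0627 0.0756] encl [ 0.4469 -0.0771  0.0193] topmean [ 0.447  -0.0772  0.072 ]
collar side 278 top z [0.0129 0.0156] encl [ 0.449  -0.2026  0.0248] topmean [ 0.4476 -0.2045  0.0128]
collar top 176 top z [0.0147 0.0196] encl [ 0.4485 -0.2031  0.0236] topmean [ 0.4492 -0.2023  0.0158]
sleeve side [ 0.3231 -0.3813  0.0162  0.0145] cost 0.0005988680064063391 axial 0.09031454070846154 0.14004923111485154 ctr [ 0.43825739 -0.37941499] top 0.03159430009554843
sleeve top [ 0.2389 -0.3865  0.0269  0.0153] cost 0.000994281290289849 axial 0.16809380930327686 0.22540052765357596 ctr [ 0.43553323 -0.3812426 ] top 0.03598131770329909
side_bore_nest ((0.43530672788619995, 0.1705261617898941), (0.08215658366680145, 0.07732061
[... 4090 characters left out ...]
1 12 12 23 22 22 12 12 12 15 18 12 11 12 12 12 11 12 12 11 12 12 12 12 12 11 12 12 20 20 20 20 20 20 20 20 20 20 20 20 20 20 20 20 20 20 20 11 12
0.59 27 27 27 27 27 27 27 27 27 27 19 12 12 22 22 22 22 22 21 31 32 31 23 12 12 12 23 24 12 28 30 30 28 12 11 12 12 12 11 20 20 20 20 20 20 20 20 20 20 20 20 20 20 20 20 20 20 20 12 11
0.61 27 27 27 27 27 27 27 27 27 27 21 12 11 22 22 22 22 22 23 32 32 31 23 12 12 22 27 28 26 29 31 31 28 12 11 12 12 12 12 20 20 20 20 20 20 20 20 20 20 20 20 20 20 20 20 20 20 19 12 12
0.63 27 27 27 27 27 27 27 27 27 27 14 12 12 22 22 22 22 22 21 31 32 31 12 12 12 23 28 27 26 28 30 30 28 12 12 12 12 12 12 20 20 20 20 20 20 20 20 20 20 20 20 20 20 20 20 20 20 19 11 12
```

View pics/rail.png

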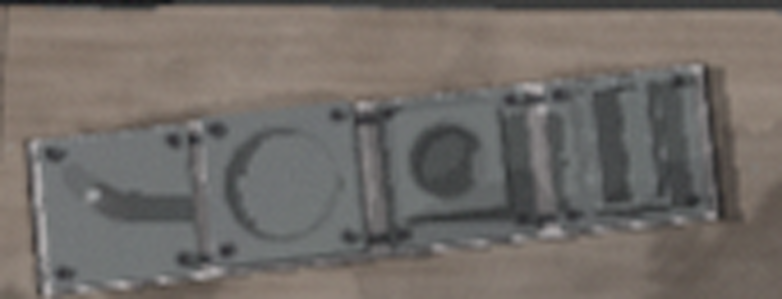

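The rail picture shows the mandrel at about (90,195), the recess at (285,185), the bore at (447,160) and the vee trough bars at (615–670,145). The feet are tilted about 7°, which matches the fit. I'll start with the stud.

```bash
cat >> h.py <<'E'
A=np.radians(7.1)
NEST=dict(vee=(.4482,.0831),bore=(.4364,.1775),recess=(.4247,.2730),mandrel=(.4130,.3671))
def q(a): return np.array([0,np.cos(a/2),np.sin(a/2),0])
def st(tag):
    s=get_state();print(tag,"t%.1f"%s["time"],"tcp",np.round(s["tcp_pos"],4),"w%.4f"%s["width"],"gf%.1f"%s["gripper_force"],"F",np.round(s["contact_force"],1));return s
def pick(xy,z,a=0.,zt=.22,force=60):
    ctrl.movel([*xy,zt],frame=q(a),max_speed=.25) if get_state()["time"]>8 else ctrl.movep([*xy,zt],q(a))
    ctrl.movel([*xy,z+.03],max_speed=.2);ctrl.movel([*xy,z],max_speed=.06);st("at")
    ctrl.close_gripper(force=force);st("closed")
    ctrl.movel([*xy,z+.02],max_speed=.08);ctrl.movel([*xy,zt],max_speed=.2);st("lifted")
def over(xy,a=A,zt=.22):
    ctrl.movel([*xy,zt],frame=q(a),max_speed=.25);st("over")
def place(xy,z,zt=.22):
    ctrl.movel([*xy,z+.05],max_speed=.2);st("near")
    ctrl.movel([*xy,z],max_speed=.05);st("down")
    ctrl.ungrasp();st("open");ctrl.movel([*xy,z+.05],max_speed=.12);ctrl.movel([*xy,zt],max_speed=.25)
E
python3 - <<'E'
from h import *
D=np.load("d0.npz");w=D["top_W"].reshape(-1,3);w=w[(w[:,2]>.06)&(w[:,2]<.14)&(w[:,0]>.47)]
for y in(-.38,-.2,-.08,.083): print("ledge",y,np.round(np.percentile(w[abs(w[:,1]-y)<.03][:,0],1),4))
pick((.361,-.3095),.040)
over(NEST["bore"])
im,d=vision.grab_frame("side");cv2.imwrite("pics/s1.png",im)
E
```

```text
ledge -0.38 0.5171
ledge -0.2 0.5169
ledge -0.08 0.5172
ledge 0.083 0.5175
at t3.5 tcp [ 0.3609 -0.3094  0.0398] w0.0853 gf0.0 F [ 0.1  0.3 -0.3]
closed t4.1 tcp [ 0.3611 -0.3095  0.0404] w0.0230 gf58.6 F [-1.   1.6  5.7]
lifted t5.4 tcp [ 0.3603 -0.3091  0.2188] w0.0230 gf58.9 F [-0.3  0.1 -1.9]
over t7.5 tcp [0.4364 0.1764 0.22  ] w0.0228 gf58.9 F [-0.4  0.5 -2.5]
```

View pics/s1.png

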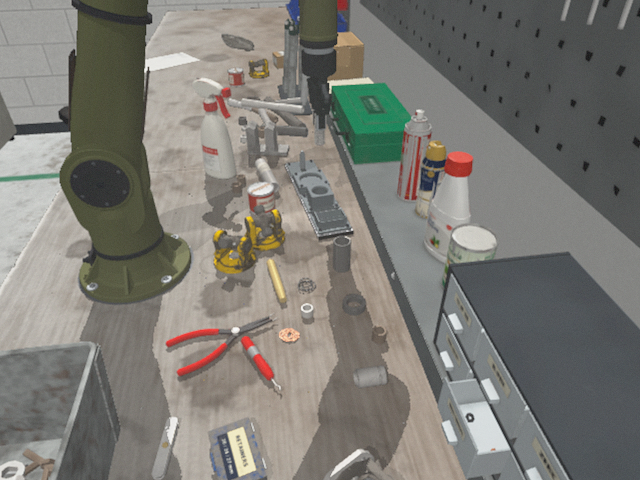

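The stud is held upright over the rail at about (320,130), and the rail is fully visible. I'll lower it in.

```bash
python3 - <<'E'
from h import *
place(NEST["bore"],.0575)
pick((.4462,-.0771),.034)
over(NEST["mandrel"])
c={}
for cam in("top","side"):
    im,d=vision.grab_frame(cam);cv2.imwrite(f"pics/{cam}2.png",im);W=cloud(cam,d).reshape(-1,3)
    w=W[(abs(W[:,0]-.4364)<.035)&(abs(W[:,1]-.1775)<.035)&(W[:,2]>.055)];print(cam,"stud pts",len(w),np.round(np.percentile(w,[2,50,98],axis=0),4).tolist() if len(w) else "")
    w=W[(abs(W[:,0]-.413)<.035)&(abs(W[:,1]-.367)<.035)&(W[:,2]>.03)&(W[:,2]<.08)];print(cam,"mandrel",len(w),np.round(np.percentile(w,[2,50,98],axis=0),4).tolist() if len(w) else "")
im=cv2.imread("pics/side2.png")[100:260,250:400];cv2.imwrite("pics/s2c.png",cv2.resize(im,None,fx=3.7,fy=3.7))
E
```

```text
near t8.3 tcp [0.4369 0.1777 0.1081] w0.0229 gf58.9 F [ 0.7 -0.2 -2.7]
down t9.5 tcp [0.4366 0.1776 0.0577] w0.0229 gf58.9 F [-0.3  0.3 -2.4]
open t10.1 tcp [0.4364 0.1775 0.0575] w0.0855 gf0.0 F [ 0.   0.4 -0.3]
at t14.0 tcp [ 0.4461 -0.077   0.0339] w0.0852 gf0.0 F [-0.4  1.1  0.9]
closed t14.5 tcp [ 0.4464 -0.0772  0.0344] w0.0368 gf59.4 F [-0.5 -0.1  6.5]
lifted t15.9 tcp [ 0.4454 -0.0771  0.2188] w0.0368 gf60.5 F [ 0.7  0.3 -4.3]
over t17.8 tcp [0.4134 0.3658 0.22  ] w0.0361 gf60.5 F [ 0.8 -0.  -4.1]
top stud pts 100 [[0.4248, 0.1645, 0.0589], [0.4347, 0.1739, 0.0886], [0.4474, 0.186, 0.0956]]
top mandrel 0 
side stud pts 143 [[0.4242, 0.1632, 0.0561], [0.435, 0.1686, 0.075], [0.4475, 0.1839, 0.0905]]
side mandrel 68 [[0.4028, 0.3563, 0.0306], [0.4094, 0.3613, 0.0481], [0.4177, 0.3697, 0.0658]]
```

View pics/s2c.png

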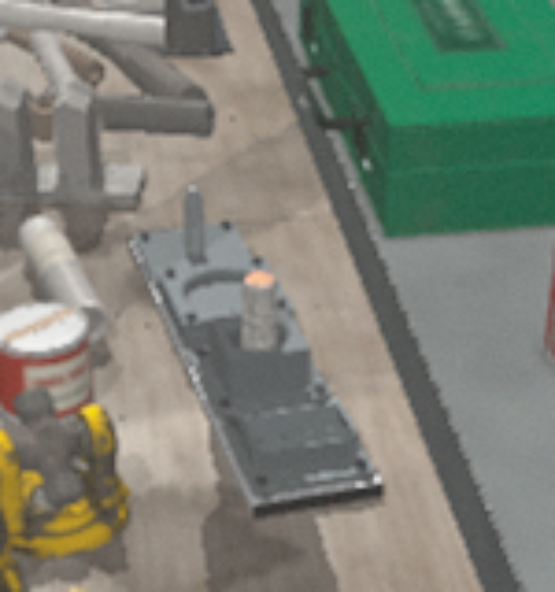

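The stud stands home at about (258,310) in the crop, with its top measured at 0.09 m. Depth puts the mandrel at about (0.4115, 0.366), so I'll place the tube there.

```bash
python3 - <<'E'
from h import *
xy=(.4115,.366)
ctrl.movel([*xy,.118],max_speed=.2);st("tip above")
ctrl.movel([*xy,.085],max_speed=.04);s=st("engaged")
if np.linalg.norm(s["contact_force"])<12:
    ctrl.movel([*xy,.0515],max_speed=.05);st("down");ctrl.ungrasp();st("open");ctrl.movel([*xy,.12],max_speed=.12);ctrl.movel([*xy,.22],max_speed=.25)
    pick((.4487,-.2028),.0072)
    over(NEST["recess"])
    for cam in("top","side"):
        im,d=vision.grab_frame(cam);cv2.imwrite(f"pics/{cam}3.png",im);W=cloud(cam,d).reshape(-1,3)
        for n,(x,y) in dict(stud=(.4364,.1775),tube=xy).items():
            w=W[(abs(W[:,0]-x)<.03)&(abs(W[:,1]-y)<.03)&(W[:,2]>.055)&(W[:,2]<.12)];print(cam,n,len(w),np.round(np.percentile(w,[2,50,98],axis=0),4).tolist() if len(w) else "")
    im=cv2.imread("pics/side3.png")[60:240,250:400];cv2.imwrite("pics/s3c.png",cv2.resize(im,None,fx=3.3,fy=3.3))
E
```

```text
tip above t18.6 tcp [0.4119 0.3665 0.1188] w0.0361 gf60.5 F [-0.2  0.4 -4.2]
engaged t19.6 tcp [0.4116 0.3662 0.0852] w0.0363 gf60.5 F [ 0.   0.1 -5.2]
down t20.4 tcp [0.4115 0.3662 0.0515] w0.0365 gf60.4 F [ 0.2 -1.1 -5.4]
open t20.9 tcp [0.4116 0.3661 0.0516] w0.0853 gf0.0 F [-0.8 -0.6 -0.3]
at t26.3 tcp [ 0.4486 -0.2027  0.007 ] w0.0851 gf0.0 F [0.5 0.8 0. ]
closed t26.8 tcp [ 0.4489 -0.2028  0.008 ] w0.0431 gf59.5 F [-2.   0.7  8.6]
lifted t28.3 tcp [ 0.448  -0.2026  0.2189] w0.0430 gf61.1 F [-0.1  0.  -2.7]
over t30.4 tcp [0.4249 0.2718 0.2199] w0.0429 gf61.1 F [ 0.5 -0.3 -1.4]
top stud 77 [[0.4279, 0.1642, 0.0593], [0.4373, 0.1729, 0.09], [0.4476, 0.1855, 0.0958]]
top tube 0 
side stud 143 [[0.4242, 0.1627, 0.0561], [0.4349, 0.169, 0.0757], [0.4472, 0.1826, 0.0901]]
side tube 188 [[0.3923, 0.3441, 0.0564], [0.4092, 0.352, 0.0751], [0.427, 0.3819, 0.0867]]
```

View pics/s3c.png

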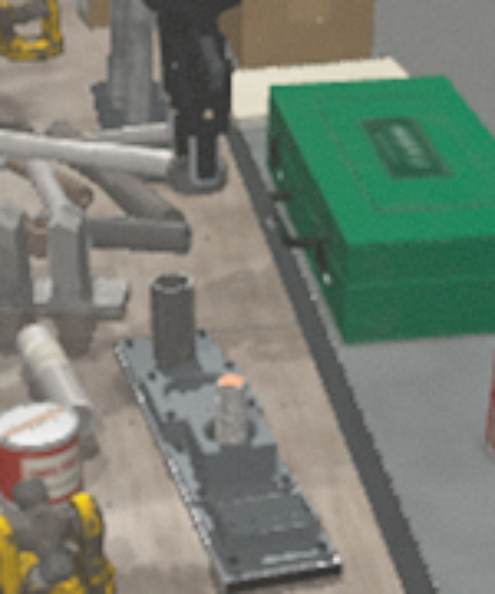

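The tube stands home over the mandrel at about (173,320) in the crop, with its top at 0.087 m. The stud hasn't moved, and the gripper holds the collar level over the recess. I'll place the collar and then pick the sleeve.

```bash
python3 - <<'E'
from h import *
place((.4245,.2725),.0325)
# re-measure sleeve angle from a fresh unobstructed pair
a=[]
for cam in("top","side"):
    im,d=vision.grab_frame(cam);cv2.imwrite(f"pics/{cam}4.png",im);W=cloud(cam,d).reshape(-1,3)
    w=W[(abs(W[:,0]-.424)<.03)&(abs(W[:,1]-.272)<.03)&(W[:,2]>.034)&(W[:,2]<.08)];print(cam,"collar",len(w),np.round(np.percentile(w,[2,50,98],axis=0),4).tolist() if len(w) else "")
    w=W[(abs(W[:,0]-.438)<.045)&(abs(W[:,1]+.38)<.045)&(W[:,2]>.01)&(W[:,2]<.06)]
    (c,s,ang)=cv2.minAreaRect(w[:,:2].astype(np.float32));print(cam,"sleeve",len(w),c,s,ang,w.mean(0))
pick_=ctrl.movel([.4375,-.2,.22],frame=q(.02),max_speed=.3)
im,d=vision.grab_frame("side");im=cv2.imread("pics/side4.png");print(im.shape)
im,_=vision.grab_frame("side");cv2.imwrite("pics/s4c.png",np.hstack([cv2.resize(im[120:260,260:380],(400,466)),cv2.resize(im[330:470,310:430],(400,466))]))
E
```

```text
near t31.3 tcp [0.425  0.2729 0.0833] w0.0430 gf61.1 F [-0.2 -0.3 -1.2]
down t32.5 tcp [0.4247 0.2727 0.0326] w0.0431 gf61.1 F [ 0.8 -0.8 -1.8]
open t33.0 tcp [0.4246 0.2725 0.0326] w0.0852 gf0.0 F [-0.1 -0.4 -0.2]
top collar 0 
top sleeve 249 (0.4389302134513855, -0.37983760237693787) (0.05039959028363228, 0.031200310215353966) 2.5220017433166504 [ 0.43798806 -0.37787514  0.02739213]
side collar 69 [[0.4021, 0.246, 0.0342], [0.4173, 0.2708, 0.0368], [0.4386, 0.2914, 0.039]]
side sleeve 583 (0.4384860098361969, -0.38169270753860474) (0.030816663056612015, 0.0516388975083828) 87.85737609863281 [ 0.43801814 -0.38664356  0.02503638]
(480, 640, 3)
```

View pics/s4c.png

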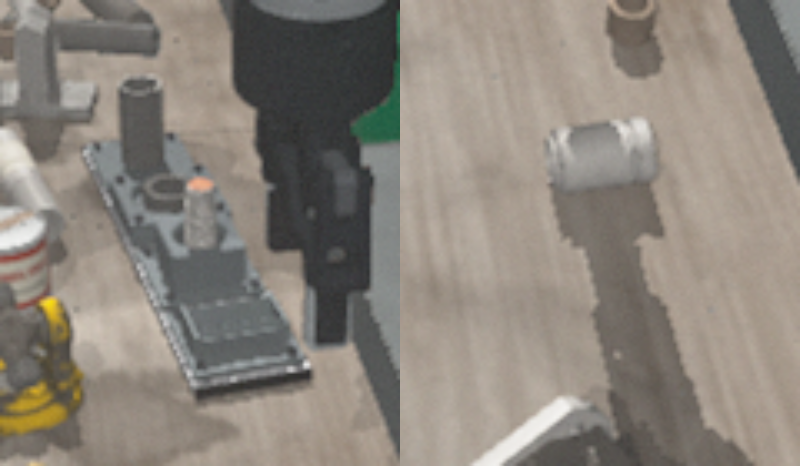

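The collar sits flat in the recess at about (165,190) in the crop, with its top at 0.039 m. The sleeve is undisturbed at (602,155). Before descending I'll check the cabinet clearance, then pick the sleeve.

```bash
python3 - <<'E'
from h import *
D=np.load("d0.npz")
for c in("side","top"):
    w=D[c+"_W"].reshape(-1,3);w=w[(w[:,2]>.2)&(w[:,2]<.3)&(w[:,0]>.45)&(w[:,1]>-.5)&(w[:,1]<-.33)]
    print(c,len(w),np.round(np.percentile(w[:,0],[1,5]),4) if len(w) else "",np.round(np.percentile(w[:,1],[95,99]),4) if len(w) else "")
xy=(.4365,-.3805)
ctrl.movel([*xy,.22],frame=q(.02),max_speed=.25);st("over")
for z in(.12,.06,.03): ctrl.movel([*xy,z],max_speed=.12);s=st("z");assert np.linalg.norm(s["contact_force"])<10
pick(xy,.008,a=.02)
E
```

```text
side 12873 [0.5231 0.5271] [-0.3561 -0.3349]
top 5748 [0.5259 0.5279] [-0.3677 -0.3374]
over t37.0 tcp [ 0.437  -0.3786  0.2199] w0.0854 gf0.0 F [-0.1  0.9  0.6]
z t38.0 tcp [ 0.437  -0.3806  0.1207] w0.0855 gf0.0 F [-0.5  0.4 -0.3]
z t38.7 tcp [ 0.4369 -0.3807  0.0605] w0.0851 gf0.0 F [ 0.4 -0.3 -0.1]
z t39.1 tcp [ 0.4366 -0.3805  0.0304] w0.0853 gf0.0 F [-0.2  0.2  0.2]
at t41.7 tcp [ 0.4365 -0.3804  0.0078] w0.0853 gf0.0 F [-0.7 -0.3 -0.6]
closed t42.2 tcp [ 0.4367 -0.3807  0.0085] w0.0315 gf59.2 F [-0.6  1.1  5.4]
lifted t43.8 tcp [ 0.4359 -0.3801  0.2188] w0.0312 gf59.5 F [ 0.3 -0.  -0.9]
```

```bash
python3 - <<'E'
from h import *
xy=(.446,.0823)
over(xy)
ctrl.movel([*xy,.09],max_speed=.2);st("near")
ctrl.movel([*xy,.043],max_speed=.05);st("close")
ctrl.movel([*xy,.0375],max_speed=.03);s=st("down")
if np.linalg.norm(s["contact_force"])<20:
    ctrl.ungrasp();st("open");ctrl.movel([*xy,.09],max_speed=.12);ctrl.movel([*xy,.22],max_speed=.25)
    ctrl.movel([.40,-.25,.25],max_speed=.3)
    for cam in("top","side"):
        im,d=vision.grab_frame(cam);cv2.imwrite(f"pics/{cam}5.png",im);W=cloud(cam,d).reshape(-1,3)
        for n,(x,y,z) in dict(stud=(.4364,.1775,.055),tube=(.4115,.366,.04),collar=(.4245,.2725,.035),sleeve=(.448,.0825,.038)).items():
            w=W[(abs(W[:,0]-x)<.032)&(abs(W[:,1]-y)<.032)&(W[:,2]>z)&(W[:,2]<.12)];print(cam,n,len(w),np.round(np.percentile(w,[2,50,98],axis=0),4).tolist() if len(w) else "")
    im=cv2.imread("pics/side5.png")[130:250,260:380];t=cv2.imread("pics/top5.png")[190:265,155:335]
    cv2.imwrite("pics/s5c.png",np.hstack([cv2.resize(im,(400,400)),cv2.resize(t,(400,167))[:, :].repeat(1,0) if 0 else cv2.copyMakeBorder(cv2.resize(t,(400,167)),0,233,0,0,cv2.BORDER_CONSTANT)]))
E
```

```text
over t45.8 tcp [0.4459 0.0813 0.2199] w0.0314 gf59.5 F [-0.3  0.6 -2.1]
near t46.5 tcp [0.4465 0.0823 0.0906] w0.0318 gf59.5 F [-0.1 -1.  -0.9]
close t47.6 tcp [0.4462 0.0824 0.0432] w0.0318 gf59.5 F [ 0.7 -0.3 -2.1]
down t48.0 tcp [0.4461 0.0826 0.0375] w0.0317 gf59.5 F [-0.4  1.  -1.8]
open t48.5 tcp [0.446  0.0823 0.0375] w0.0854 gf0.0 F [-0.4  0.3 -0. ]
top stud 97 [[0.4254, 0.1648, 0.0607], [0.4347, 0.1745, 0.0891], [0.4475, 0.186, 0.0966]]
top tube 242 [[0.3941, 0.346, 0.0429], [0.4118, 0.3634, 0.0725], [0.4285, 0.3809, 0.0919]]
top collar 164 [[0.3935, 0.2482, 0.0352], [0.4254, 0.2706, 0.0395], [0.4486, 0.3017, 0.0466]]
top sleeve 250 [[0.4249, 0.0678, 0.0394], [0.4488, 0.0828, 0.0555], [0.4738, 0.0986, 0.0635]]
side stud 56 [[0.424, 0.1633, 0.0563], [0.4282, 0.1692, 0.0753], [0.4316, 0.1819, 0.0906]]
side tube 247 [[0.3924, 0.343, 0.0417], [0.4097, 0.3519, 0.0696], [0.4286, 0.3822, 0.086]]
side collar 60 [[0.4017, 0.2468, 0.0352], [0.4174, 0.2751, 0.037], [0.439, 0.2921, 0.039]]
side sleeve 175 [[0.4232, 0.0649, 0.0388], [0.4409, 0.0736, 0.0508], [0.4594, 0.0909, 0.057]]
```

View pics/s5c.png

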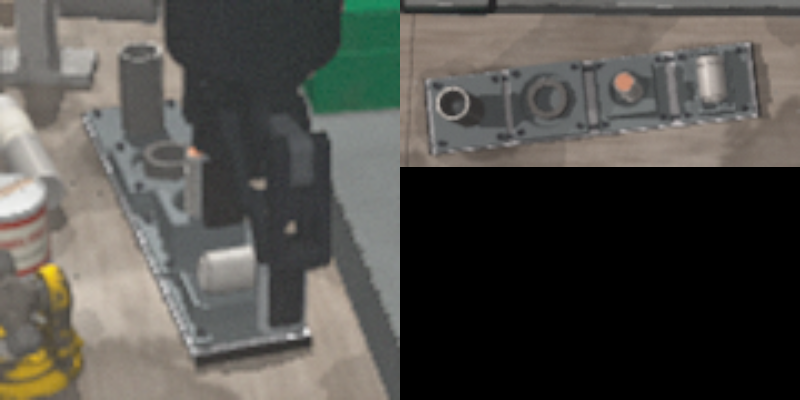

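The pictures show all four parts seated: sleeve in the vee at about (710,78), stud (626,87), collar (547,98) and tube (453,103). I'll check that the sleeve is level, then hand in.

```bash
python3 - <<'E'
from h import *
ctrl.movel([.36,-.35,.25],max_speed=.3)
for cam in("top","side"):
    im,d=vision.grab_frame(cam);W=cloud(cam,d).reshape(-1,3);W=W[(abs(W[:,1]-.0825)<.03)&(W[:,2]>.038)&(W[:,2]<.1)]
    print(cam,[round(float(np.percentile(w[:,2],92)),4) for x in(.432,.441,.449,.457,.466) if len(w:=W[abs(W[:,0]-x)<.005])])
ctrl.pause(.5);st("end");print(ticket.close_job())
E
```

```text
top [0.0614, 0.0617, 0.0615, 0.0611, 0.0619]
side [0.0447, 0.0564]
end t52.3 tcp [ 0.3601 -0.3499  0.25  ] w0.0855 gf0.0 F [ 0.1 -0.1 -0.5]
the job is handed in; nothing more can be done
None
```

All four parts (stud, tube, collar, sleeve, in that order) are in their nests and released, measured at their seated heights to within a few mm; the job was handed in at 52 s with the arm clear, and the hand-in returned no verdict.

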